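Dispense one nutmeg with the two-stage key

ROBOT

A 6-joint arm with a two-finger parallel gripper is mounted at the origin on the work surface. World frame = base frame: x ahead of the robot, y to its left, z up, the work surface at z = 0. Lengths are in m, angles in rad, forces in N, time in s.
With the tool pointing down it reaches from about 0.325 to 1 m from the base axis. Payload 5.1 kg.
Tool frame: the origin (TCP) lies at the very end of the fingers, on their centre line; the grasp point (between the pads) lies 19 mm behind it; z points along the fingers, y is the line along which they close (so a half turn about z gives the same grasp; the last joint's range is limited). The gripper opens to 85 mm and grips with 20 to 120 N. Pads are 22 mm wide; open, the fingers measure 114 mm over their backs; the gripper's body (76 mm by 85 mm) begins 54 mm behind the grasp point. The pads swing forward as they close: fully open they stand 13 mm farther back than shut.
Start: joints at [-1.222, 0.124, 1.65, -0, 1.367, -0.083], TCP at [0.272, -0.59, 0.231] pointing down, gripper open.
Joint ranges: [-2.61, 2.61], [-1.02, 2.33], [0.03, 2.71], [-1.35, 4.49], [0.32, 2.68], [-2.91, 2.91]. Speed limits (rad/s): [2.57, 2.57, 3.14, 3.14, 3.14, 3.14].

INTERFACE

Orientations are given as a unit quaternion [w, x, y, z].
In Python, from station import get_state, capture, get_calibration, sign_off gives the robot as it stands. The module is installed in compiled form; this text tells all that it offers.
- The arm moves only by the tool carry_out, never from a script. Its argument "moves" is a list of rows, each a list of 6 numbers: the shift along the tool's x, y, z as a fraction of full scale, then the turn, a rotation vector about the tool's x, y, z as a fraction of full scale. A call has 1 to 5 rows; each row is the pose to reach, as a shift and turn from the pose commanded when the call began, along the tool's axes at that moment, turning the shorter way round; what a row does not reach only later rows make up. Full scale, the value 1, is 0.1 m for a shift and pi rad for a turn. A row lasts 1/12 s, in which the tool goes at most 41.7 mm and 7.16 degrees, less where a joint would pass 70% of its speed; a pose out of reach is approached as far as the arm can. A call with a number of a shift or a turn outside -1 to 1 is refused whole. A call with a gripper value outside its range is refused whole. "grip" is the opening, from -1 (shut) to 1 (fully open), set as the call begins (left out, the last holds). The fingers move at their own pace and stop on an object; "grip_force" is the grip in N (left out, the last holds). Time passes only in rows, so rows that repeat a pose let the fingers close. It gives the time, the measured TCP pose, the force, the opening and the grip force at its end, in the units of the state.
- get_state(): the state, without advancing time (a new reading comes with each control period).
- capture(name): name is "scene" or "side" or "wrist"; returns the picture (384x512x3 uint8, red, green, blue); there is no depth.
- get_calibration(name): a dict with "vfov" (degrees; the focal length in pixels is half the picture's height over the tangent of half this angle, whatever the lens; pixels are square), "cx", "cy" (the principal point, pixels), "xyz" and "orientation" of the camera in the world. Camera axes: x right, y down, z forward; pixel columns grow to the right and rows downward; lengths in m; the calibration is good to about 2 mm. A picture is of the moment at which its call begins: read the wrist's pose just before it. get_calibration takes no time and is no camera call; for the wrist camera it gives the pose at the moment of the call.
- sign_off(): hands the job in; it is judged then, once.
The state is a dict: "time_s": time; "q": joint angles; "qd": joint speeds; "joint_torque": joint torques, N m; "tool_pos": TCP position; "ee_rot": TCP orientation; "ft_force": force on the tool from outside, world axes, zero at the start; "torque": the same for the moment, N m; "width": finger opening in m; "gripper_force": force on a finger pad.
Only numpy, scipy, OpenCV 4.12 (cv2) and the standard library are available. Lean on these libraries where they do the work, as an engineer would, in place of code of your own. Each camera call takes 0.05 s, during which the arm holds its last target. There are 200 camera calls.

TASK

On the spice counter, work the nutmeg dispenser, the machine with the round key beside an open sloping chute, and do not press the square key of its neighbour. Press the round key half-way, to its first click, and hold it there for about a second so that the nutmeg rolls down to the second gate and stops. Then press the key fully down so that the nutmeg rolls out into the steel catch tray, and let the key come up again.

Things in the scene. Friction and masses are not known exactly. Their poses are not given: they have to be found in the camera images.
- dispenser: Fixed white housing 84 x 80 x 88 mm high, key on top, open chute beside it. Origin: on the counter below the key's centre. Chute: centre line y = -62 mm, 40 wide, falls 14 deg towards -x. Upper gate (x = +25) sinks with the key's first stage, lower gate (x = -25) with its second. Catch tray: inside x -152 to -80, y -97 to -27, floor 5, rim 36 mm up. All but the key is under 105 mm high.
- round_key_top (a point): Centre of the round steel key's flat top (46 mm wide), 120 mm above the counter when up. Pressed straight down. First stage 0-10 mm, 1.5 to 3 N (upper gate sunk from 8 mm); at 10 mm the first click: no further until about 8 N; second stage 10-22 mm, 8 to 12 N (lower gate sunk from 20 mm), then a hard stop. Springs back. A slow press (20 mm/s) of 5 N stops at the click.
- nutmeg: The nutmeg, a brown ball 26 mm in diameter, 12 g; origin at its centre. At the start it rests in the chute against the upper gate.
- square_key_top (a point): Centre of the flat top of the square steel key (42 x 42 mm) of the neighbouring closed tablet dispenser, 120 mm above the counter when up. Not to be pressed. The two machines may change places.
There are look-alikes about, which are no part of the job. What is meant by the nutmeg is not green, and is the smaller of those in its own colour.

How it is judged:
By the outcome, as a careful person would: the job done as asked, in the order asked, and still so for the second after the job is handed in, with the robot touching nothing.
It also fails if it takes over 32 s, if anything falls off the work surface, if the arm or the gripper's body presses on something with over 40 N, if the wrist force passes 120 N, or if a joint passes its speed limit or range.

## Working session

There is one attempt and no reset: what is moved stays moved. The work goes in short steps, Python scripts to look and compute and a tool call to move; the robot and the scene stay as the last step left them, time stands still between calls to the robot, and variables do not carry over. Pictures are saved under pics/ and viewed, at most 10 in all, crops included, and the job is handed in when it is done.

Besides the shell and the picture viewer there is one more tool, called after "Request:" in YAML: its name, and indented under it one key for each argument. carry_out: Moves the arm, as the interface text tells. Shift numbers are shares of 0.1 m and turn numbers shares of pi rad, none past 1 either way. Its arguments: {"type":"object","properties":{"moves":{"type":"array","items":{"type":"array","items":{"type":"number","minimum":-1,"maximum":1}}},"grip":{"type":"number"},"grip_force":{"type":"number"}},"required":["moves"]}

```bash
mkdir -p pics; cat > h.py <<'E'
import numpy as np,cv2
from station import *
from scipy.spatial.transform import Rotation as R
def rot(q): return R.from_quat([q[1],q[2],q[3],q[0]]).as_matrix()
def K(c,h=384):
    return h/2/np.tan(np.radians(c['vfov'])/2)
def ray(c,u,v,z):
    f=K(c); d=rot(c['orientation'])@np.array([(u-c['cx'])/f,(v-c['cy'])/f,1])
    p=np.array(c['xyz']); return p+d*(z-p[2])/d[2]
def proj(c,P):
    f=K(c); p=rot(c['orientation']).T@(np.array(P)-c['xyz']); return c['cx']+f*p[0]/p[2],c['cy']+f*p[1]/p[2]
E
python3 - <<'E'
from h import *
for n in('scene','side'):
    im=capture(n); cv2.imwrite(f'pics/{n}0.png',cv2.resize(im[:,:,::-1],(768,576)));c=get_calibration(n);print(n,c)
s=get_state();print(s['time_s'],s['tool_pos'],s['ee_rot'],s['ft_force'])
E
```

```text
scene {'vfov': 48.59624011545604, 'cx': 254.20566877111696, 'cy': 189.8955901960948, 'xyz': array([0.89080821, 0.35934833, 0.80149612]), 'orientation': array([-0.08956345,  0.27234266,  0.91661498, -0.27861235])}
side {'vfov': 43.36128368933777, 'cx': 253.9684771295298, 'cy': 199.3809603790134, 'xyz': array([0.05765291, 0.71422343, 0.88977905]), 'orientation': array([ 0.13869944, -0.29047242,  0.85950305, -0.3970425 ])}
0.1 [ 0.27181359 -0.58981941  0.23015272] [-9.52510448e-04  9.76782636e-01  2.14230617e-01 -1.35047475e-04] [-0.11262221  0.35199955  0.35460107]
```

View pics/scene0.png

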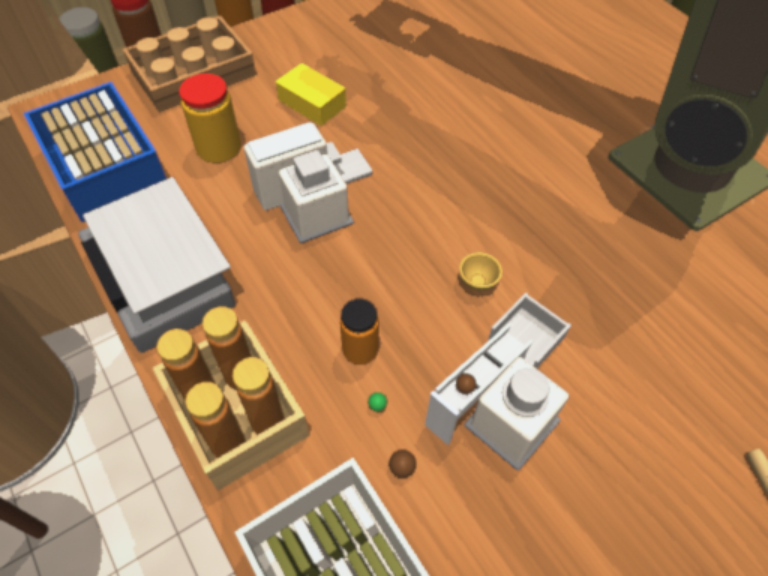

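View pics/side0.png

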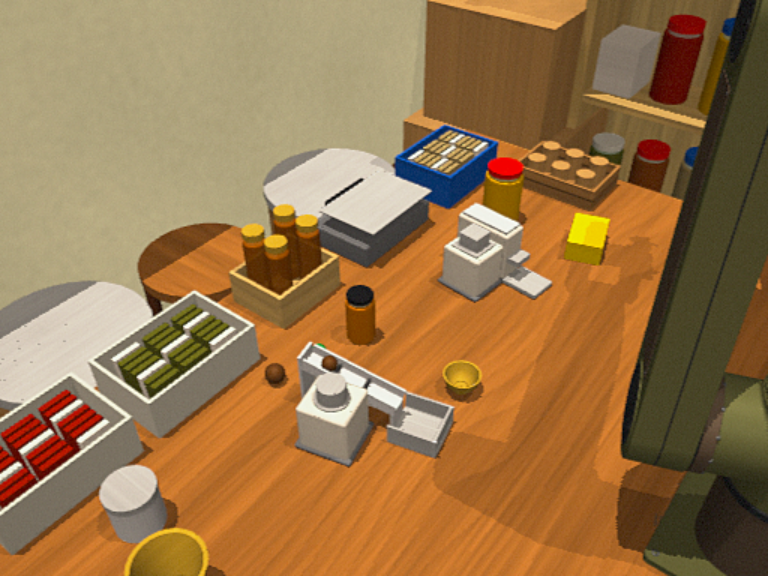

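Candidates (scene picture, 768×576 pixels):
- **Keys:** round steel key with the open chute at (530,388), and the neighbour's square key at (312,168), which I must not press.
- **Balls:** brown ball in the chute at (466,383), which is the nutmeg. The larger loose brown ball is at (402,462) and the green one at (377,401).

The side view shows the round key at (331,385). I choose the round key and check it in a crop.

```bash
python3 - <<'E'
from h import *
S=get_calibration('scene');D=get_calibration('side')
print('key',ray(S,531/1.5,383/1.5,.12),ray(D,331/1.5,384/1.5,.12))
print('sq',ray(S,312/1.5,163/1.5,.12))
print('ball',ray(S,466/1.5,383/1.5,.085),ray(D,330/1.5,362/1.5,.085))
print('tray corners',[ray(S,u/1.5,v/1.5,.036)[:2].round(3) for u,v in((527,297),(569,327))])
a=cv2.imread('pics/scene0.png')[280:480,400:600];b=cv2.imread('pics/side0.png')[320:480,270:470]
b=cv2.copyMakeBorder(b,0,40,0,0,0)
cv2.imwrite('pics/crop.png',cv2.resize(np.hstack([a,b]),None,fx=2,fy=2))
s=get_state();print(rot(s['ee_rot']).round(4))
E
```

```text
key [0.55981726 0.19048692 0.12      ] [0.55828833 0.19128311 0.12      ]
sq [ 0.59774737 -0.25757782  0.12      ]
ball [0.61010991 0.13815368 0.085     ] [0.61269167 0.13294216 0.085     ]
tray corners [array([0.435, 0.064]), array([0.418, 0.133])]
[[ 9.082e-01  4.185e-01 -7.000e-04]
 [ 4.185e-01 -9.082e-01  1.800e-03]
 [ 1.000e-04 -1.900e-03 -1.000e+00]]
```

View pics/crop.png

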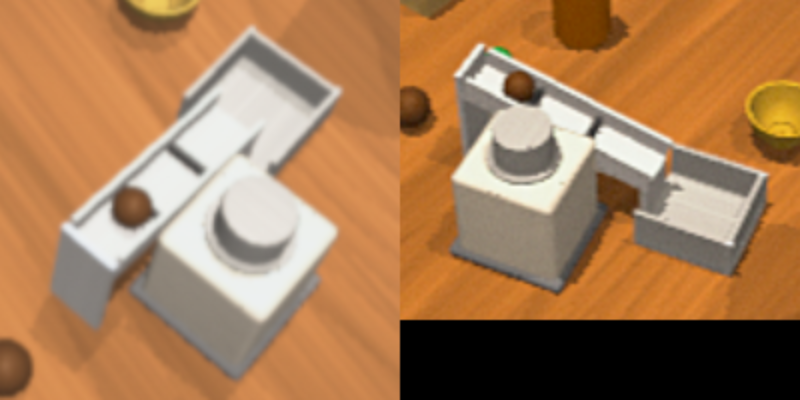

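The crop confirms it. The round key is at about (0.559, 0.191), with the small brown nutmeg in the chute beside it. I'll close the fingers and go above it.

Request:
carry_out:
  moves:
    - [0.3, -0.3, 0, 0, 0, 0]
    - [0.6, -0.6, 0, 0, 0, 0]
    - [0.8, -0.8, 0, 0, 0, 0]
    - [0.98, -0.98, 0, 0, 0, 0]
  grip: -1

```text
time_s: 0.43
tool_pos: [0.3203, -0.458, 0.2305]
ee_rot: [-0.001, 0.977, 0.214, -0.0]
ft_force: [1.3, -0.4, 0.5]
width: 0.0384
gripper_force: 0.0
```

Request:
carry_out:
  moves:
    - [0.25, -0.25, 0, 0, 0, 0]
    - [0.5, -0.5, 0, 0, 0, 0]
    - [0.75, -0.75, 0, 0, 0, 0]
    - [0.98, -0.98, 0, 0, 0, 0]

```text
time_s: 0.77
tool_pos: [0.3681, -0.3283, 0.2308]
ee_rot: [-0.0, 0.977, 0.214, -0.0]
ft_force: [0.7, 0.1, -0.6]
width: 0.0001
gripper_force: 0.0
```

Request:
carry_out:
  moves:
    - [0.25, -0.25, 0, 0, 0, 0]
    - [0.5, -0.5, 0, 0, 0, 0]
    - [0.75, -0.75, 0, 0, 0, 0]
    - [0.98, -0.98, 0, 0, 0, 0]

```text
time_s: 1.1
tool_pos: [0.416, -0.1983, 0.2309]
ee_rot: [-0.0, 0.977, 0.214, -0.0]
ft_force: [0.3, -0.1, -0.5]
width: 0.0
gripper_force: 0.0
```

Request:
carry_out:
  moves:
    - [0.25, -0.25, 0, 0, 0, 0]
    - [0.5, -0.5, 0, 0, 0, 0]
    - [0.75, -0.75, 0, 0, 0, 0]
    - [0.98, -0.98, 0, 0, 0, 0]

```text
time_s: 1.43
tool_pos: [0.464, -0.0682, 0.231]
ee_rot: [-0.0, 0.977, 0.214, -0.0]
ft_force: [-0.3, -0.1, 0.0]
width: -0.0004
gripper_force: 0.0
```

Request:
carry_out:
  moves:
    - [0.25, -0.25, 0, 0, 0, 0]
    - [0.5, -0.5, 0, 0, 0, 0]
    - [0.75, -0.75, 0, 0, 0, 0]
    - [0.98, -0.98, 0, 0, 0, 0]

```text
time_s: 1.77
tool_pos: [0.512, 0.0618, 0.2309]
ee_rot: [-0.0, 0.977, 0.215, -0.0]
ft_force: [-0.0, -0.3, 0.8]
width: 0.0
gripper_force: 0.0
```

Request:
carry_out:
  moves:
    - [0.25, -0.25, 0, 0, 0, 0]
    - [0.5, -0.5, 0, 0, 0, 0]
    - [0.75, -0.75, 0, 0, 0, 0]
    - [0.96, -0.98, 0, 0, 0, 0]
    - [0.96, -0.98, 0, 0, 0, 0]

```text
time_s: 2.18
tool_pos: [0.5586, 0.1933, 0.2305]
ee_rot: [-0.001, 0.976, 0.216, -0.0]
ft_force: [-0.8, -0.7, 0.6]
width: -0.0002
gripper_force: 0.0
```

```bash
python3 - <<'E'
from h import *
s=get_state();c=get_calibration('wrist');im=capture('wrist')
print(s['time_s'],s['tool_pos'],s['ft_force'],s['width']);print(rot(s['ee_rot']).round(3))
print('pred key px x2',np.array(proj(c,[.559,.191,.12]))*1.5,'tcp',np.array(proj(c,s['tool_pos']))*1.5)
cv2.imwrite('pics/w1.png',cv2.resize(im[:,:,::-1],(768,576)))
E
```

```text
2.1833 [0.55856201 0.19329121 0.23046754] [-0.75453898 -0.68830993  0.63794892] -0.00015017824287365906
[[ 0.906  0.422 -0.001]
 [ 0.422 -0.906  0.002]
 [-0.    -0.002 -1.   ]]
pred key px x2 [395.89661252 277.64981368] tcp [391.96532887 370.81409466]
```

View pics/w1.png

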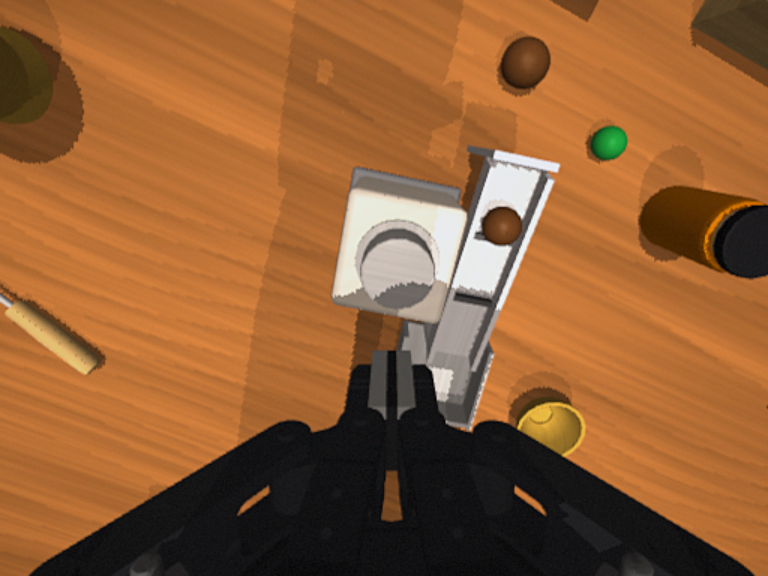

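The wrist view shows the key top centred near (397,273), against a predicted (396,278). The nutmeg sits at the upper gate at (502,226). The position is good, so I descend to just above the key.

Request:
carry_out:
  moves:
    - [0, 0, 0.3, 0, 0, 0]
    - [0, 0, 0.6, 0, 0, 0]
    - [0, 0, 0.85, 0, 0, 0]
    - [0, 0, 0.98, 0, 0, 0]
    - [0, 0, 0.98, 0, 0, 0]

```text
time_s: 2.65
tool_pos: [0.5553, 0.1875, 0.1289]
ee_rot: [0.0, 0.977, 0.214, -0.004]
ft_force: [-0.8, 0.2, -0.5]
width: -0.0001
gripper_force: 0.0
```

Request:
carry_out:
  moves:
    - [0, 0, 0.02, 0, 0, 0]
    - [0, 0, 0.04, 0, 0, 0]
    - [0, 0, 0.06, 0, 0, 0]
    - [0, 0, 0.08, 0, 0, 0]
    - [0, 0, 0.1, 0, 0, 0]

```text
time_s: 3.07
tool_pos: [0.5589, 0.1891, 0.1245]
ee_rot: [-0.0, 0.977, 0.214, 0.001]
ft_force: [0.7, -0.4, 0.4]
width: 0.0003
gripper_force: 0.0
```

Request:
carry_out:
  moves:
    - [0, 0, 0.015, 0, 0, 0]
    - [0, 0, 0.03, 0, 0, 0]
    - [0, 0, 0.045, 0, 0, 0]
    - [0, 0, 0.06, 0, 0, 0]
    - [0, 0, 0.07, 0, 0, 0]

```text
time_s: 3.48
tool_pos: [0.5583, 0.189, 0.1164]
ee_rot: [-0.0, 0.977, 0.214, 0.0]
ft_force: [-0.8, 0.1, 1.2]
width: -0.0002
gripper_force: 0.9
```

Request:
carry_out:
  moves:
    - [0, 0, 0.012, 0, 0, 0]
    - [0, 0, 0.024, 0, 0, 0]
    - [0, 0, 0.036, 0, 0, 0]
    - [0, 0, 0.048, 0, 0, 0]
    - [0, 0, 0.055, 0, 0, 0]

```text
time_s: 3.9
tool_pos: [0.5582, 0.189, 0.1109]
ee_rot: [-0.0, 0.977, 0.214, 0.0]
ft_force: [-1.0, 0.4, 2.9]
width: -0.0
gripper_force: 1.3
```

Request:
carry_out:
  moves:
    - [0, 0, 0.004, 0, 0, 0]
    - [0, 0, 0.008, 0, 0, 0]
    - [0, 0, 0.008, 0, 0, 0]

```text
time_s: 4.15
tool_pos: [0.5582, 0.189, 0.1101]
ee_rot: [-0.0, 0.977, 0.214, 0.0]
ft_force: [-0.3, 0.6, 1.5]
width: 0.0002
gripper_force: 1.3
```

Request:
carry_out:
  moves:
    - [0, 0, 0.003, 0, 0, 0]
    - [0, 0, 0.005, 0, 0, 0]
    - [0, 0, 0.005, 0, 0, 0]

```text
time_s: 4.4
tool_pos: [0.5583, 0.189, 0.11]
ee_rot: [-0.0, 0.977, 0.214, 0.0]
ft_force: [-1.7, -0.6, 5.8]
width: -0.0001
gripper_force: 2.5
```

```bash
python3 - <<'E'
from h import *
a=capture('side')[190:320,160:330];b=capture('scene')[180:310,260:430]
s=get_state();print(s['time_s'],s['tool_pos'],s['ft_force'])
cv2.imwrite('pics/p1.png',cv2.resize(np.hstack([a,b])[:,:,::-1],None,fx=2.3,fy=2.3))
E
```

```text
4.5 [0.55834038 0.189003   0.11002405] [-0.72902922 -0.16716775  5.28616043]
```

View pics/p1.png

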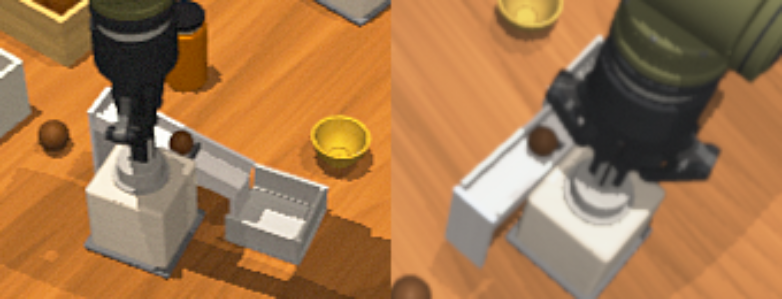

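The force has risen to about 5.5 N at 10 mm, so the key is at the first click. The nutmeg has rolled to the second gate (side crop (181,143), scene crop (543,141)). I'll hold for about a second.

Request:
carry_out:
  moves:
    - [0, 0, 0, 0, 0, 0]
    - [0, 0, 0, 0, 0, 0]
    - [0, 0, 0, 0, 0, 0]
    - [0, 0, 0, 0, 0, 0]
    - [0, 0, 0, 0, 0, 0]

```text
time_s: 4.92
tool_pos: [0.5583, 0.189, 0.11]
ee_rot: [-0.0, 0.977, 0.214, 0.0]
ft_force: [-0.8, 0.8, 5.3]
width: 0.0002
gripper_force: 2.6
```

Request:
carry_out:
  moves:
    - [0, 0, 0, 0, 0, 0]
    - [0, 0, 0, 0, 0, 0]
    - [0, 0, 0, 0, 0, 0]
    - [0, 0, 0, 0, 0, 0]

```text
time_s: 5.25
tool_pos: [0.5584, 0.189, 0.11]
ee_rot: [-0.0, 0.977, 0.214, 0.0]
ft_force: [-0.3, -0.2, 5.5]
width: -0.0
gripper_force: 2.6
```

Now I press fully.

Request:
carry_out:
  moves:
    - [0, 0, 0.025, 0, 0, 0]
    - [0, 0, 0.05, 0, 0, 0]
    - [0, 0, 0.075, 0, 0, 0]
    - [0, 0, 0.1, 0, 0, 0]
    - [0, 0, 0.115, 0, 0, 0]

```text
time_s: 5.67
tool_pos: [0.5586, 0.1891, 0.0995]
ee_rot: [0.0, 0.977, 0.214, 0.0]
ft_force: [-2.5, -1.1, 10.0]
width: -0.0001
gripper_force: 5.5
```

Request:
carry_out:
  moves:
    - [0, 0, 0.004, 0, 0, 0]
    - [0, 0, 0.004, 0, 0, 0]
    - [0, 0, 0.004, 0, 0, 0]
    - [0, 0, 0.004, 0, 0, 0]

```text
time_s: 6.0
tool_pos: [0.5587, 0.1891, 0.0995]
ee_rot: [0.0, 0.977, 0.214, 0.001]
ft_force: [-3.9, -0.8, 11.0]
width: -0.0002
gripper_force: 5.5
```

Request:
carry_out:
  moves:
    - [0, 0, 0.008, 0, 0, 0]
    - [0, 0, 0.015, 0, 0, 0]
    - [0, 0, 0.015, 0, 0, 0]
    - [0, 0, 0.015, 0, 0, 0]
    - [0, 0, 0.015, 0, 0, 0]

```text
time_s: 6.42
tool_pos: [0.5587, 0.1891, 0.0981]
ee_rot: [0.0, 0.977, 0.214, 0.001]
ft_force: [-3.9, -1.0, 10.2]
width: -0.0001
gripper_force: 5.7
```

Request:
carry_out:
  moves:
    - [0, 0, 0.003, 0, 0, 0]
    - [0, 0, 0.003, 0, 0, 0]
    - [0, 0, 0.003, 0, 0, 0]
    - [0, 0, 0.003, 0, 0, 0]
    - [0, 0, 0.003, 0, 0, 0]

```text
time_s: 6.83
tool_pos: [0.5587, 0.1891, 0.0979]
ee_rot: [0.0, 0.977, 0.214, 0.001]
ft_force: [-3.1, -1.0, 12.5]
width: 0.0004
gripper_force: 5.9
```

```bash
python3 - <<'E'
from h import *
a=capture('side')[190:320,160:330];b=capture('scene')[180:310,260:430]
cv2.imwrite('pics/p2.png',cv2.resize(np.hstack([a,b])[:,:,::-1],None,fx=2.3,fy=2.3))
E
```

```text
(no output)
```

View pics/p2.png

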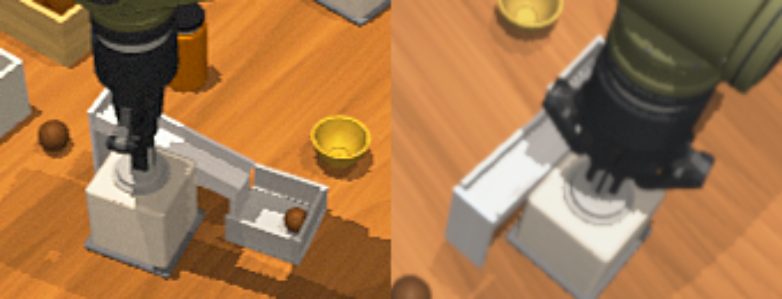

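The nutmeg is in the catch tray (side crop (296,219)). I release the key and retreat upward.

Request:
carry_out:
  moves:
    - [0, 0, -0.05, 0, 0, 0]
    - [0, 0, -0.12, 0, 0, 0]
    - [0, 0, -0.2, 0, 0, 0]
    - [0, 0, -0.35, 0, 0, 0]
    - [0, 0, -0.6, 0, 0, 0]

```text
time_s: 7.35
tool_pos: [0.5557, 0.1883, 0.1525]
ee_rot: [0.0, 0.977, 0.214, -0.003]
ft_force: [-0.7, 0.9, 0.2]
width: -0.0002
gripper_force: 0.0
```

Request:
carry_out:
  moves:
    - [0, 0, -0.3, 0, 0, 0]
    - [0, 0, -0.6, 0, 0, 0]
    - [0, 0, -0.7, 0, 0, 0]
    - [0, 0, -0.7, 0, 0, 0]
    - [0, 0, -0.7, 0, 0, 0]

```text
time_s: 7.77
tool_pos: [0.5578, 0.1888, 0.2249]
ee_rot: [0.0, 0.977, 0.214, -0.0]
ft_force: [-0.4, 1.2, -0.7]
width: -0.0002
gripper_force: 0.0
```

Request:
carry_out:
  moves:
    - [0, 0, 0, 0, 0, 0]
    - [0, 0, 0, 0, 0, 0]
    - [0, 0, 0, 0, 0, 0]
    - [0, 0, 0, 0, 0, 0]
    - [0, 0, 0, 0, 0, 0]

```text
time_s: 8.18
tool_pos: [0.5578, 0.1888, 0.2249]
ee_rot: [0.0, 0.977, 0.214, -0.001]
ft_force: [-0.1, 0.4, 0.9]
width: -0.0004
gripper_force: 0.0
```

```bash
python3 - <<'E'
from h import *
a=capture('side')[190:320,160:330];b=capture('wrist')[60:320,170:510]
a=cv2.resize(a,(340,260))
cv2.imwrite('pics/p3.png',np.hstack([a,b])[:,:,::-1])
E
```

```text
(no output)
```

View pics/p3.png

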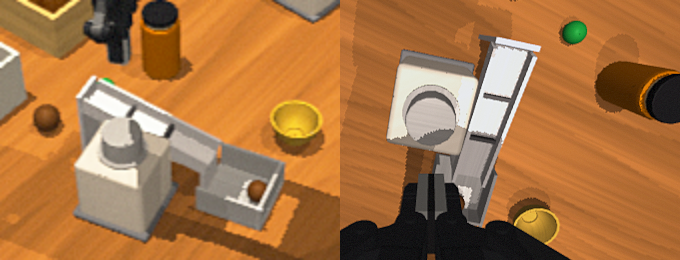

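The key is back up (side crop (120,140)), the nutmeg rests in the tray (257,190), and the gripper is clear.

```bash
python3 -c "
from station import sign_off;print(sign_off())"
```

```text
the job is handed in; nothing more can be done
None
```

The nutmeg is in the catch tray: I held the round key at its first click for about a second, pressed it fully down and let it come up, never touched the square key, and handed the job in at about 8 s.

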